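Dot the guitar's sound hole with the fat marker and keep it poised

ROBOT

A 6-joint arm with a two-finger parallel gripper is mounted at the origin on the work surface. World frame = base frame: x ahead of the robot, y to its left, z up, the work surface at z = 0. Lengths are in m, angles in degrees, forces in N, time in s.
With the tool pointing down it reaches from about 0.325 to 0.85 m from the base axis. Payload 4.4 kg.
Tool frame: the origin (TCP) lies midway between the tips of the shut fingers; the grasp point (between the pads) lies 19 mm behind it (bot.grip_point_offset is the distance from the TCP to the grasp point, in m); z points along the fingers, y is the line along which they close (so a half turn about z gives the same grasp; the last joint's range is limited). The gripper opens to 94 mm and grips with 3 to 60 N. Pads are 16 mm wide; open, the fingers measure 119 mm over their backs; the gripper's body (75 mm by 177 mm) begins 78 mm behind the grasp point.
Start: joints at [-73.883, 11.837, 88.321, -0, 79.842, -8.623], TCP at [0.241, -0.522, 0.205] pointing down, gripper open.
Joint ranges: [-156.59, 156.59], [-49.26, 127.26], [12.9, 141.05], [-63.56, 243.56], [4.71, 150.69], [-161.64, 161.64]. Speed limits (degrees/s): [159.86, 159.86, 180, 180, 180, 180].

INTERFACE

Orientations are given as a 3x3 rotation matrix whose columns are the frame's x, y, z axes.
In Python, from station import bot gives the robot as it stands.
- The arm moves only by the shell command python3 inch.py 'ROWS' [OPENING] [FORCE]. ROWS is 1 to 8 rows, parted by semicolons, with the numbers parted by commas; each row has 6 numbers: dx, dy, dz in shares of the most that a row can go, 1 being 50 mm, then a rotation vector rx, ry, rz in shares of 360 degrees (1.0 is 360 degrees); each row shifts and turns the commanded pose from where the row before left it, along the tool's axes as they then stand; what a row does not reach is not made up. A row lasts 1/10 s, in which the tool goes at most 0.05 m and 8.59 degrees, less where a joint would pass 70% of its speed; a pose out of reach is approached as far as the arm can. OPENING is the finger opening in m, set as the command begins (- or left out keeps the last). The fingers move at their own pace and stop on an object; FORCE is the grip in N (left out, the last holds). Time passes only in rows, so rows that do not move let the fingers close. It prints the time, the measured TCP pose, the force, the opening and the grip force at its end. Input that does not fit is refused with a message, and nothing moves.
- bot.observe(): the state, without advancing time (a new reading comes with each control period).
- bot.read_camera(name): name is "side" or "top" or "wrist"; returns a dict with "pixels" (384x512x3 uint8, red, green, blue), "K" (3x3 intrinsics, pixels), "k1" (the pictures are not rectified: a ray, as slopes to the right and down, at radius r is drawn at 1 + k1 r^2 times it, then the intrinsics apply), "position" and "attitude" of the camera in the world. Camera axes: x right, y down, z forward; pixel columns grow to the right and rows downward; lengths in m; the calibration is good to about 2 mm. A picture is of the moment at which its call begins. There is no depth.
- bot.finish_job(): hands the job in; it is judged then, once.
The state is a dict: "time": time; "q": joint angles; "joint_velocities": joint speeds; "joint_efforts": joint torques, N m; "eef_pos": TCP position; "tool_rot": TCP orientation; "force": force on the tool from outside, world axes, zero at the start; "moment": the same for the moment, N m; "width": finger opening in m; "finger_force": force on a finger pad.
Only numpy, scipy, OpenCV 4.12 (cv2) and the standard library are available. Lean on these libraries where they do the work, as an engineer would, in place of code of your own. Each camera call takes 0.05 s, during which the arm holds its last target. There are 200 camera calls.

TASK

Pull the fat marker out of its cap in the plywood rack, lean it over to a writing slant of about 45 degrees with its nib down, and touch the nib lightly to the wood inside the sound hole of the plywood guitar to put a dot there, without marking the guitar anywhere else. Then lift the nib about 5 cm above the sound hole and finish holding the marker there, still at that slant, gripped and touching nothing but the fingers; leave the thin markers in their caps and the palm-tree cut-out where it lies.

Things in the scene. Friction and masses are not known exactly. Their poses are not given: they have to be found in the camera images.
- marker: the fat marker, about 60 g, 150 mm long: a round black barrel 32 mm across with a pale band, z = 36 to 144 mm, then a tail plug 28 mm across. Origin at the tip of its nib, z axis from nib to tail. It starts upright, nib down in a cap: its nose, 17.4 mm across below z = 36 mm, is loosely in the cap (no snap), its shoulder rests on the rack's top, so the nib is 36 mm below that top
- rack: the marker rack, a fixed laser-cut plywood box 136 (x) by 256 (y) by 75 mm high; origin under its centre, z up. Eight black caps sit mouth up, flush in its top, at x = -30 and 30, y = -90, -30, 30 and 90 mm; mouths 19 mm wide, 42 mm deep. Four hold a marker each, at least 84 mm apart; the others are empty
- thin1: one of three thin markers, like the fat one but 21 mm across and 134 mm long, 24 g, standing nib down in a cap of the rack; origin at the tip of the nib, z axis from nib to tail
- thin2: a second thin marker, same as thin1
- thin3: a third thin marker, same as thin1
- nib (a point): the tip of the fat marker's nib, same point and axes as marker; the rigid nib is 10 mm long, 10 mm across, with a blunt 7 mm tip
- guitar: a guitar shape laser-cut from 6 mm plywood, taped flat to the bench so that it cannot move, 240 mm long, 92 mm over its wide end; origin on its underside below the middle of the sound hole, x axis along the neck towards the head, z up. It reaches from x = -90 mm (wide end) to x = 150 mm (head)
- sound_hole (a point): the middle of the guitar's sound hole, on its top face, 6 mm above the bench: not a real hole but a dark ring engraved in the flat wood, 40 mm outside and 34 mm inside, in the body close to where the neck begins; axes as the guitar's
- palm: a loose palm-tree cut-out of 6 mm plywood, 95 mm long and 70 mm wide, lying flat on the far side of the bench; origin on its underside, x axis from foot to crown

How it is judged (in metres and radians):
On the way, in this order (a step that is already met when the one before it is completed fails the run):
1. the fat marker is gripped and its nib is out of the cap, above the rack's top (z of nib in the frame of rack above 0.08 m and contact force between marker and the fingers above 0.5 N), for 0.1 s.
2. the slanted marker's nib touches the wood inside the sound hole (contact force between marker and guitar above 0.2 N and distance between nib and sound_hole below 0.018 m and contact force between marker and the fingers above 0.5 N and angle between marker's own z axis and vertical between 0.44 and 1.13 rad), for 0.05 s.
At the end, for the whole second after the job is handed in: the fat marker is at rest in the grip, touching nothing else, nib down, leaning 25 to 65 degrees from upright, nib tip 20 to 100 mm above the guitar's top and within 40 mm sideways of the middle of the sound hole; the thin markers stand in their caps (height (world z) of nib between 0.026 and 0.106 m and horizontal distance between nib and sound_hole below 0.04 m and angle between marker's own z axis and vertical between 0.44 and 1.13 rad and contact force between marker and the fingers above 0.5 N and contact force between marker and guitar below 0.05 N and contact force between marker and rack below 0.05 N and contact force between marker and thin1 below 0.05 N and contact force between marker and thin2 below 0.05 N and contact force between marker and thin3 below 0.05 N and contact force between marker and palm below 0.05 N and linear speed of marker below 0.03 m/s and angle between each of thin1, thin2, thin3's own z axis and vertical below 0.3 rad); the arm keeps its last pose, push and grip.
It fails at once if the marker touches the guitar outside the sound hole (contact force between marker and guitar above 0.2 N and horizontal distance between nib and sound_hole above 0.022 m).
It fails at once if the nib is pressed hard (over 25 N) (contact force between marker and guitar above 25 N).
It fails at once if a thin marker is pulled up, tipped or knocked out of its cap (distance of any of thin1, thin2, thin3 from where it was at the start of the episode above 0.015 m).
It fails at once if the palm-tree cut-out is shifted (distance of palm from where it was at the start of the episode above 0.02 m).
It also fails if it takes over 45 s, if anything falls off the work surface, if the arm or the gripper's body presses on something with over 40 N, if the wrist force passes 120 N, or if a joint passes its speed limit or range.

## Working session

There is one attempt and no reset: what is moved stays moved. The work goes in short steps, Python scripts to look and compute and a shell command to move; the robot and the scene stay as the last step left them, time stands still between calls to the robot, and variables do not carry over. Pictures are saved under pics/ and viewed, at most 10 in all, crops included, and the job is handed in when it is done.

```bash
ls; mkdir -p pics
python3 - <<'E'
from station import bot
import cv2
s=bot.observe(); print(s['time'],s['eef_pos'],s['tool_rot'],s['width'],bot.grip_point_offset)
for n in ("side","top"):
    c=bot.read_camera(n); cv2.imwrite(f"pics/{n}0.png",c["pixels"][:,:,::-1]); print(n,c["K"],c["k1"],c["position"],c["attitude"])
E
```

```text
inch.py
pics
station.py
0.0 [ 0.24040713 -0.52147247  0.20432619] [[ 9.08207527e-01  4.18519660e-01 -6.17309815e-04]
 [ 4.18519997e-01 -9.08205175e-01  2.09069100e-03]
 [ 3.14351318e-04 -2.15713781e-03 -9.99997624e-01]] 0.09410384397327108 0.0188
side [[400.09190481   0.         257.35385193]
 [  0.         400.09190481 189.175617  ]
 [  0.           0.           1.        ]] -0.11201473006374137 [0.5571824  0.88108471 0.70285204] [[-0.99422911 -0.06537521  0.08505623]
 [-0.10723979  0.58462851 -0.80418227]
 [ 0.00284729 -0.80866284 -0.58826551]]
top [[369.46111208   0.         255.49340524]
 [  0.         369.46111208 194.91722479]
 [  0.           0.           1.        ]] -0.11531476848529978 [ 0.45656369 -0.0032911   0.99316178] [[ 0.00930574 -0.98538702  0.17007592]
 [-0.9999203  -0.0106211  -0.00682575]
 [ 0.00853239 -0.16999884 -0.98540732]]
```

View pics/top0.png

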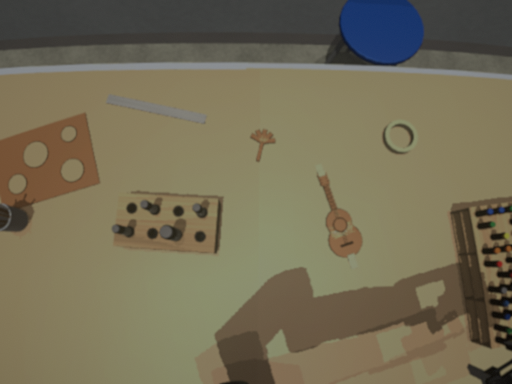

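View pics/side0.png

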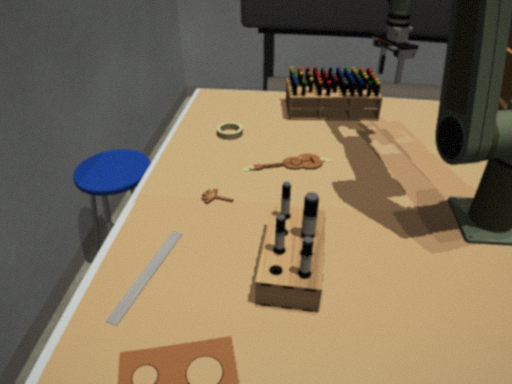

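```bash
cat > h.py <<'E'
import numpy as np, cv2
from station import bot
def ray(c,u,v):
    p=cv2.undistortPointsIter(np.array([[[u,v]]],float),c["K"],np.array([c["k1"],0,0,0,0.]),None,None,(3,50,1e-12))[0,0]
    d=np.array(c["attitude"])@[p[0],p[1],1]; return np.array(c["position"]),d/np.linalg.norm(d)
def plane(c,u,v,z):
    o,d=ray(c,u,v); return o+d*(z-o[2])/d[2]
def tri(a,b):
    (o1,d1),(o2,d2)=a,b; s=np.linalg.lstsq(np.c_[d1,-d2],o2-o1,rcond=None)[0]
    p,q=o1+s[0]*d1,o2+s[1]*d2; return (p+q)/2,np.linalg.norm(p-q)
def proj(c,P):
    x=np.array(c["attitude"]).T@(np.array(P)-c["position"]); x=x[:2]/x[2]
    x=x*(1+c["k1"]*(x@x)); return c["K"][:2,:2]@x+c["K"][:2,2]
E
python3 - <<'E'
import cv2,numpy as np
t=cv2.imread("pics/top0.png"); s=cv2.imread("pics/side0.png")
z=lambda im,x,y,w,h,k:cv2.resize(im[y:y+h,x:x+w],None,fx=k,fy=k,interpolation=cv2.INTER_CUBIC)
a=z(t,105,185,125,75,6.4-0.4)   # 750x450
cv2.imwrite("pics/c1.png",a)
b=z(t,300,155,80,120,5); c=z(s,250,170,80,120,5)
cv2.imwrite("pics/c2.png",np.hstack([b,c]))
E
```

```text
(no output)
```

View pics/c1.png

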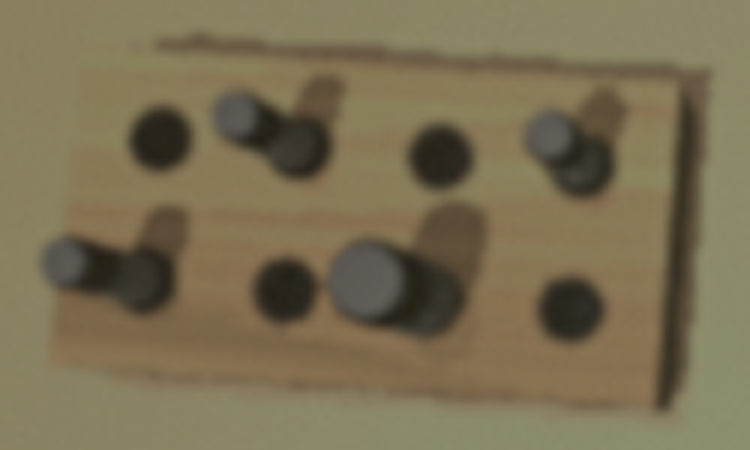

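View pics/c2.png

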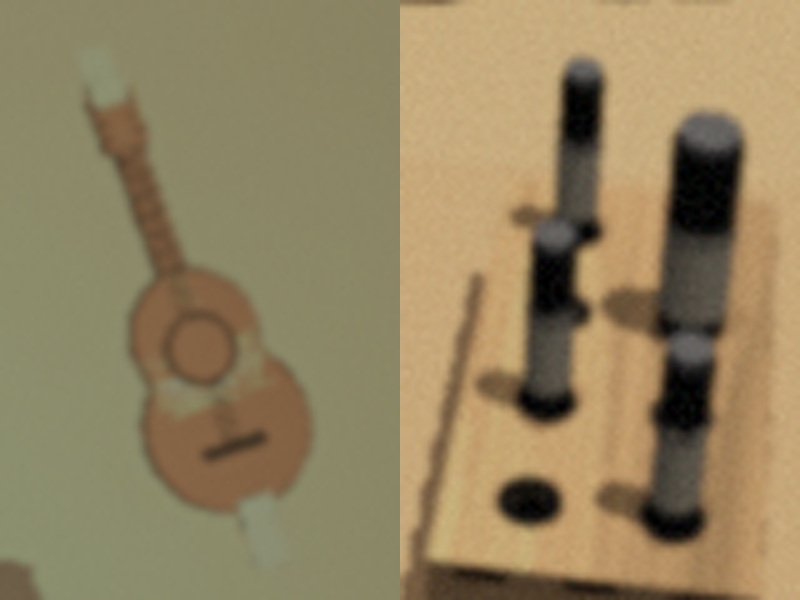

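```bash
cat >> h.py <<'E'
def dark_blob(img,u,v,r=9,th=50):
    g=cv2.cvtColor(img,cv2.COLOR_RGB2GRAY); u0,v0=int(u)-r,int(v)-r
    m=(g[v0:v0+2*r+1,u0:u0+2*r+1]<th).astype(np.uint8)
    n,l,st,ce=cv2.connectedComponentsWithStats(m); k=1+np.argmax(st[1:,4]); return ce[k]+[u0,v0],st[k,4]
E
python3 - <<'E'
from h import *
T=bot.read_camera("top");S=bot.read_camera("side")
f=lambda x,y:(105+(x+.5)/6-.5,185+(y+.5)/6-.5)
hol=[(160,138),(440,156),(284,290),(570,308)]
slots=np.array([(0,0),(.12,0),(.06,.06),(.18,.06)])
W=[]
for h in hol:
    (p,a)=dark_blob(T["pixels"],*f(*h),r=6); P=plane(T,*p,.075); W.append(P[:2]); print(np.round(p,2),np.round(f(*h),2),a,np.round(P,4))
W=np.array(W); D=lambda i,j:np.linalg.norm(W[i]-W[j]); print("dists .12,.12,.0849:",D(0,1),D(2,3),D(0,2))
# rigid fit
A=slots-slots.mean(0);B=W-W.mean(0)
U,_,V=np.linalg.svd(A.T@B); R=(V.T@U.T); print(np.linalg.det(R)); t=W.mean(0)-R@slots.mean(0)
print("res",np.round((slots@R.T+t-W)*1000,1),R)
for n,s in dict(fat=(.12,.06),thA=(.06,0),thB=(.18,0),thC=(0,.06)).items():print(n,np.round(R@s+t,4))
ft=f(368,282); fs=(250+307.5/5-.5,170+135.5/5-.5)
print("tail tri",tri(ray(T,*ft),ray(S,*fs)), "top only",plane(T,*ft,.189),"side only",plane(S,*fs,.189))
b=lambda x,y:(300+(x+.5)/5-.5,155+(y+.5)/5-.5)
print("hole",plane(T,*b(200,348),.006),"ring w",plane(T,*b(164,348),.006)-plane(T,*b(237,348),.006))
print("neck/head dir",plane(T,*b(120,105),.006), "tail",plane(T,*b(258,500),.006))
q=plane(T,*b(200,348),.006); print("side proj of hole",proj(S,q))
cv2.imwrite("pics/g.png",cv2.resize(S["pixels"][145:180,240:340,::-1],None,fx=7,fy=7,interpolation=cv2.INTER_CUBIC))
E
```

```text
[131.38 207.69] [131.25 207.58] 55 [0.5788 0.3045 0.075 ]
[178.   210.68] [177.92 210.58] 56 [0.5728 0.1847 0.075 ]
[152.06 232.97] [151.92 232.92] 64 [0.5158 0.2478 0.075 ]
[199.63 236.25] [199.58 235.92] 57 [0.5095 0.128  0.075 ]
dists .12,.12,.0849: 0.11999255692178298 0.11997786752507783 0.0847631042277303
-1.0000000000000009
res [[ 0.1  0. ]
 [-0.1  0. ]
 [ 0.  -0. ]
 [ 0.1 -0.1]] [[-0.05220274 -0.99863651]
 [-0.99863651  0.05220274]]
fat [0.5127 0.1878]
thA [0.5757 0.2446]
thB [0.5695 0.1248]
thC [0.519  0.3077]
tail tri (array([0.51335463, 0.18698921, 0.18461991]), np.float64(0.0021597103967403953)) top only [0.51197563 0.18604943 0.189     ] side only [0.51478569 0.19268735 0.189     ]
hole [ 0.54921352 -0.23780823  0.006     ] ring w [-0.00023297  0.03995786  0.        ]
neck/head dir [ 0.68291545 -0.19708218  0.006     ] tail [ 0.46785708 -0.26739106  0.006     ]
side proj of hole [295.78175853 161.68182896]
```

View pics/g.png

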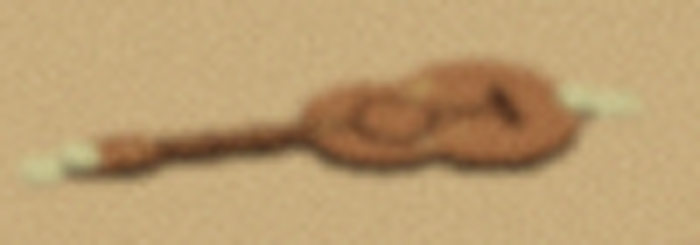

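Units first: shifts go in shares of 50 mm and turns go in shares of 360 degrees. So 0.034 m is 0.68, -0.033 m is -0.66.

```bash
python3 inch.py '0.4,-0.4,-0.4,0,0,0;0.68,-0.66,-0.2,0,0,0;0.68,-0.66,-0.2,0,0,0;0.68,-0.66,-0.2,0,0,0;0.68,-0.66,-0.2,0,0,0;0.68,-0.66,-0.2,0,0,0;0.68,-0.66,0,0,0,0;0.68,-0.66,0,0,0,0' 0.07; python3 inch.py '0.68,-0.66,0,0,0,0;0.68,-0.66,0,0,0,0;0.68,-0.66,0,0,0,0;0.68,-0.66,0,0,0,0;0.68,-0.66,0,0,0,0;0.68,-0.66,0,0,0,0;0.68,-0.66,0,0,0,0;0.48,-0.46,0,0,0,0.0128'
cat >> h.py <<'E'
def go(P,what="TCP"):
    s=bot.observe(); R=np.array(s["tool_rot"]); p=np.array(s["eef_pos"])
    print("q",np.round(s["q"],1),"p",np.round(p,4),"yaw x",round(np.degrees(np.arctan2(R[1,0],R[0,0])),2),"tilt",round(np.degrees(np.arccos(-R[2,2])),2),"w",round(s["width"],4),"F",np.round(s["force"],1),"ff",s["finger_force"])
    if P is not None: print("tool-axes delta",np.round(R.T@(np.array(P)-p),4))
    return p,R
E
python3 -c "
from h import *
go([.5128,.1876,.12])"
```

```text
time: 1.0
eef_pos: [0.3703, -0.1846, 0.276]
tool_rot: [[0.908, 0.418, 0.001], [0.418, -0.908, -0.001], [0.001, 0.001, -1.0]]
force: [0.2, -0.9, 0.3]
width: 0.0697
finger_force: 0.0
time: 1.8
eef_pos: [0.5018, 0.1569, 0.2752]
tool_rot: [[0.939, 0.345, -0.0], [0.345, -0.939, 0.0], [0.0, -0.001, -1.0]]
force: [1.0, -0.2, 0.2]
width: 0.0698
finger_force: 0.0
q [ 7.9  3.1 89.9  0.  87.  77.8] p [0.5018 0.1569 0.2752] yaw x 20.15 tilt 0.03 w 0.0698 F [ 1.  -0.2  0.2] ff 0.0
tool-axes delta [ 0.0209 -0.0249  0.1552]
```

Converted, -0.025 m is -0.5, 0.021 m is 0.42.

```bash
python3 inch.py '0.42,-0.5,0,0,0,0;0,0,0,0,0,0;0,0,0,0,0,0'
python3 - <<'E'
from h import *
p,R=go([.5128,.1876,.12])
c=bot.read_camera("wrist"); cv2.imwrite("pics/w1.png",c["pixels"][:,:,::-1])
print("expected tail px",proj(c,[.5128,.1876,.189]),"thin",[np.round(proj(c,[x,y,.173])) for x,y in((.5757,.2446),(.5695,.1248))])
E
```

```text
time: 2.1
eef_pos: [0.5123, 0.1849, 0.2749]
tool_rot: [[0.938, 0.346, -0.001], [0.346, -0.938, -0.001], [-0.002, 0.0, -1.0]]
force: [1.0, -0.2, 0.1]
width: 0.07
finger_force: 0.0
q [10.8  5.5 87.3 -0.  87.2 80.5] p [0.5123 0.1849 0.2749] yaw x 20.22 tilt 0.09 w 0.07 F [ 1.  -0.2  0.1] ff 0.0
tool-axes delta [ 0.0017 -0.0024  0.1549]
expected tail px [256.52569284 193.59369188] thin [array([225., 114.]), array([331., 161.])]
```

View pics/w1.png

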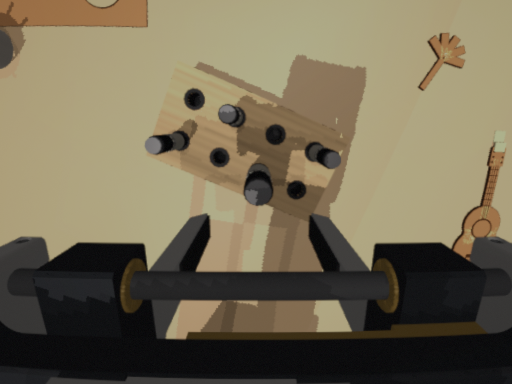

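Converted, 0.03 m is 0.6, 0.02 m is 0.4.

```bash
python3 inch.py '0.04,-0.04,0.3,0,0,0;0,0,0.6,0,0,0;0,0,0.6,0,0,0;0,0,0.6,0,0,0;0,0,0.6,0,0,0;0,0,0.4,0,0,0;0,0,0,0,0,0;0,0,0,0,0,0'; python3 inch.py '0,0,0,0,0,0;0,0,0,0,0,0;0,0,0,0,0,0;0,0,0,0,0,0;0,0,0,0,0,0;0,0,0,0,0,0' 0.02 40; python3 -c "
from h import *
go([.5128,.1876,.12])"
```

```text
time: 2.95
eef_pos: [0.5135, 0.1864, 0.1201]
tool_rot: [[0.939, 0.343, -0.001], [0.343, -0.939, -0.0], [-0.001, -0.0, -1.0]]
force: [0.1, -0.4, 0.1]
width: 0.0699
finger_force: 0.0
time: 3.55
eef_pos: [0.514, 0.1874, 0.1207]
tool_rot: [[0.939, 0.344, 0.0], [0.344, -0.939, 0.0], [0.0, 0.0, -1.0]]
force: [0.1, 0.1, 1.5]
width: 0.0319
finger_force: 40.0
q [11.  13.3 97.1 -0.  69.5 80.8] p [0.514  0.1874 0.1207] yaw x 20.15 tilt 0.03 w 0.0319 F [0.1 0.1 1.5] ff 40.00028371810913
tool-axes delta [-0.0011 -0.0006  0.0007]
```

Converted, -0.03 m is -0.6, -0.02 m is -0.4.

```bash
python3 inch.py '0,0,-0.2,0,0,0;0,0,-0.4,0,0,0;0,0,-0.6,0,0,0;0,0,-0.6,0,0,0;0,0,-0.6,0,0,0;0,0,-0.6,0,0,0;0,0,-0.4,0,0,0;0,0,0,0,0,0'; python3 inch.py '-0.16,0.4,0,0,0,0;-0.3,0.7,0,0,0,0;-0.3,0.7,0,0,0,0;-0.3,0.7,0,0,0,0;-0.3,0.7,0,0,0,0;-0.3,0.7,0,0,0,0;-0.3,0.7,0,0,0,0;-0.3,0.7,0,0,0,0'; python3 inch.py '-0.3,0.7,0,0,0,0;-0.3,0.7,0,0,0,0;-0.2,0.6,0,0,0,0;0,0,0,0,0,0.0194;0,0,0,0,0,0.0194;0,0,0,0,0,0.0194;0,0,0,0,0,0.0194;0,0,0,0,0,0.0194'; python3 inch.py '0,0,0,0,0,0.0194;0,0,0,0,0.0111,0;0,0,0,0,0.0194,0;0,0,0,0,0.0194,0;0,0,0,0,0.0194,0;0,0,0,0,0.0194,0;0,0,0,0,0.0194,0;0,0,0,0,0.0167,0'; python3 inch.py '0,0,0,0,0,0;0,0,0,0,0,0'
python3 - <<'E'
from h import *
p,R=go(None)
n=p+.0817*R[:,2]; print("nib est",n); t=np.array([.549,-.238,.06]); print("delta",np.round(R.T@(t-n),4))
for k in("top","side"):
    c=bot.read_camera(k); print(k,"nib px",proj(c,n),"tail",proj(c,n-.15*R[:,2])); cv2.imwrite(f"pics/{k}2.png",c["pixels"][:,:,::-1])
t=cv2.imread("pics/side2.png"); 
u,v=map(int,proj(c,n)); u0,v0=max(0,u-60),max(0,v-75)
cv2.imwrite("pics/s2c.png",cv2.resize(t[v0:v0+120,u0:u0+150],None,fx=5,fy=5,interpolation=cv2.INTER_CUBIC)); print(u0,v0)
E
```

```text
time: 4.35
eef_pos: [0.5158, 0.1878, 0.2949]
tool_rot: [[0.939, 0.344, 0.008], [0.344, -0.939, 0.002], [0.008, 0.001, -1.0]]
force: [-0.1, 0.3, -0.4]
width: 0.0315
finger_force: 40.0
time: 5.15
eef_pos: [0.4978, -0.1015, 0.2888]
tool_rot: [[0.939, 0.344, -0.003], [0.344, -0.939, 0.001], [-0.002, -0.002, -1.0]]
force: [0.3, 0.3, -0.8]
width: 0.0317
finger_force: 40.0
time: 5.95
eef_pos: [0.495, -0.2075, 0.2886]
tool_rot: [[0.965, -0.261, -0.003], [-0.261, -0.965, 0.002], [-0.003, -0.001, -1.0]]
force: [0.7, 0.1, -1.3]
width: 0.0312
finger_force: 40.0
time: 6.75
eef_pos: [0.4945, -0.207, 0.2883]
tool_rot: [[0.655, -0.373, 0.657], [-0.263, -0.928, -0.263], [0.708, -0.0, -0.706]]
force: [0.0, 0.1, -0.6]
width: 0.0321
finger_force: 40.0
time: 6.95
eef_pos: [0.4952, -0.2078, 0.2893]
tool_rot: [[0.658, -0.373, 0.654], [-0.265, -0.928, -0.262], [0.705, -0.001, -0.709]]
force: [0.7, 0.1, 0.4]
width: 0.0317
finger_force: 40.0
q [-40.4 -26.  123.6  20.1  40.8  61.2] p [ 0.4952 -0.2078  0.2893] yaw x -21.93 tilt 44.82 w 0.0317 F [0.7 0.1 0.4] ff 39.99993681907654
nib est [ 0.54865685 -0.22919194  0.23133423]
delta [-0.1182  0.0082  0.1241]
top nib px [360.41540176 214.52663618] tail [357.58328634 262.28370423]
side nib px [300.21792976  98.40572055] tail [338.55388133  69.56212167]
240 23
```

View pics/s2c.png

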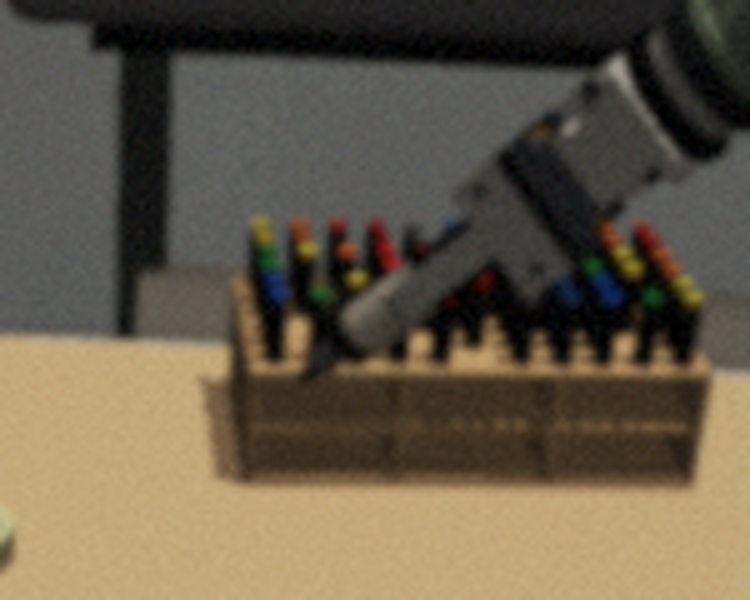

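Converted, 0.02 m is 0.4, -0.008 m is -0.16.

```bash
python3 inch.py '-0.16,0.02,0.16,0,0,0;-0.32,0.02,0.34,0,0,0;-0.36,0.02,0.38,0,0,0;-0.38,0.02,0.4,0,0,0;-0.38,0.02,0.4,0,0,0;-0.36,0.02,0.38,0,0,0;-0.28,0.02,0.28,0,0,0;-0.12,0.02,0.14,0,0,0'; python3 inch.py '0,0,0,0,0,0;0,0,0,0,0,0'
python3 - <<'E'
from h import *
p,R=go(None)
n=p+.0817*R[:,2]; t=np.array([.549,-.238,.012]); print("nib est",n,"delta",np.round(R.T@(t-n),4))
o=[]
for k in("top","side"):
    c=bot.read_camera(k); u,v=proj(c,n); h=proj(c,[.549,-.238,.006]); u0,v0=int(u)-40,int(v)-45; print(k,"nib px rel",(u-u0)*5,(v-v0)*5,"hole",(h-[u0,v0])*5,u0,v0)
    o.append(cv2.resize(c["pixels"][v0:v0+100,u0:u0+80,::-1],None,fx=5,fy=5,interpolation=cv2.INTER_CUBIC))
cv2.imwrite("pics/n3.png",np.hstack(o))
E
```

```text
time: 7.85
eef_pos: [0.4963, -0.2166, 0.1163]
tool_rot: [[0.659, -0.372, 0.654], [-0.265, -0.928, -0.261], [0.704, -0.001, -0.71]]
force: [0.3, -0.1, -0.4]
width: 0.0317
finger_force: 40.0
time: 8.05
eef_pos: [0.4975, -0.2175, 0.1194]
tool_rot: [[0.657, -0.372, 0.656], [-0.263, -0.928, -0.263], [0.707, 0.0, -0.707]]
force: [0.0, 0.4, -1.0]
width: 0.0316
finger_force: 40.0
q [-41.6  -7.1 133.7  54.2  17.2  22.8] p [ 0.4975 -0.2175  0.1194] yaw x -21.85 tilt 44.98 w 0.0316 F [ 0.   0.4 -1. ] ff 39.99983310699463
nib est [ 0.55105779 -0.23903614  0.06159676] delta [-0.0367 -0.0002  0.0335]
top nib px rel 200.5346648174205 227.35736871494296 hole [173.36036313 241.39670055] 305 176
side nib px rel 201.09382506355502 228.57177883883125 hole [199.24317315 303.27432534] 256 101
```

View pics/n3.png

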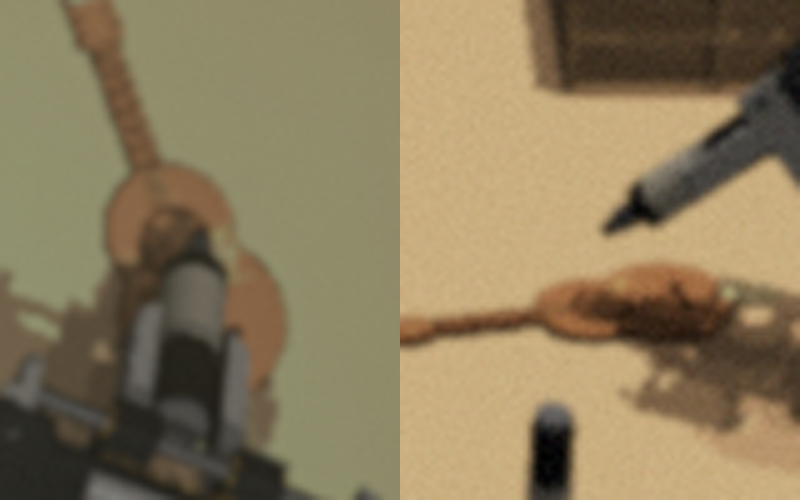

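Converted, -4.5 degrees / 360 = -0.0125.

```bash
python3 inch.py '0,0,0,0.0125,0,-0.0125;0,0,0,0.0125,0,-0.0125;0,0,0,0.0125,0,-0.0125;0,0,0,0.0125,0,-0.0125;0,0,0,0,0,0;0,0,0,0,0,0'
python3 - <<'E'
from h import *
p,R=go(None)
n=p+.0817*R[:,2]; t=np.array([.549,-.238,.012]); print("nib est",n,"delta",np.round(R.T@(t-n),4))
E
```

```text
time: 8.75
eef_pos: [0.4968, -0.218, 0.1195]
tool_rot: [[0.707, 0.05, 0.705], [0.036, -0.999, 0.035], [0.706, 0.0, -0.708]]
force: [-0.7, 0.1, -1.4]
width: 0.0316
finger_force: 40.0
q [-56.5  -1.1 128.2  60.2  44.5 -11.3] p [ 0.4968 -0.218   0.1195] yaw x 2.91 tilt 44.92 w 0.0316 F [-0.7  0.1 -1.4] ff 39.99985098838806
nib est [ 0.55441838 -0.21513166  0.06164524] delta [-0.0397  0.0225  0.0305]
```

Converted, 0.01 m is 0.2, -0.008 m is -0.16.

```bash
python3 inch.py '-0.06,0.2,-0.06,0,0,0;-0.12,0.2,0.06,0,0,0;-0.16,0.05,0.16,0,0,0;-0.16,0,0.16,0,0,0;-0.16,0,0.16,0,0,0;-0.08,0,0.08,0,0,0;0,0,0,0,0,0;0,0,0,0,0,0'
python3 - <<'E'
from h import *
p,R=go(None)
n=p+.0817*R[:,2]; t=np.array([.549,-.238,.008]); print("nib est",n,"delta",np.round(R.T@(t-n),4))
o=[]
for k in("top","side"):
    c=bot.read_camera(k); u,v=proj(c,n); h=proj(c,[.549,-.238,.006]); u0,v0=int(u)-30,int(v)-40; print(k,"nib px rel",(u-u0)*6,(v-v0)*6,"hole",(h-[u0,v0])*6,u0,v0)
    o.append(cv2.resize(c["pixels"][v0:v0+70,u0:u0+60,::-1],None,fx=6,fy=6,interpolation=cv2.INTER_CUBIC))
cv2.imwrite("pics/n4.png",np.hstack(o))
E
```

```text
time: 9.55
eef_pos: [0.4915, -0.2396, 0.0732]
tool_rot: [[0.707, 0.053, 0.705], [0.037, -0.999, 0.038], [0.706, -0.001, -0.708]]
force: [0.7, 0.6, 0.2]
width: 0.0319
finger_force: 40.0
q [-59.3   7.2 127.6  66.5  43.  -22.8] p [ 0.4915 -0.2396  0.0732] yaw x 3.03 tilt 44.91 w 0.0319 F [0.7 0.6 0.2] ff 39.99984383583069
nib est [ 0.54912938 -0.23652791  0.01534389] delta [-0.0053  0.0015  0.0051]
top nib px rel 185.63477079314362 245.43742046336706 hole [184.03243576 247.67604067] 309 183
side nib px rel 185.77428738885772 242.76465247212298 hole [185.09180778 255.92919041] 265 119
```

View pics/n4.png

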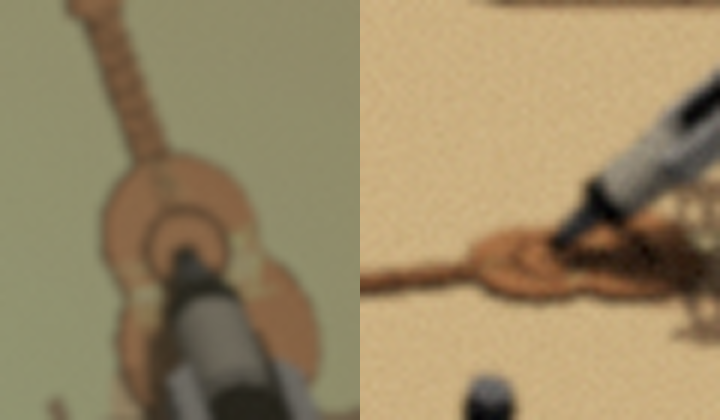

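Converted, -0.0015 m is -0.03, -0.001 m is -0.02.

```bash
python3 inch.py '-0.03,0.03,0.03,0,0,0;-0.02,0,0.02,0,0,0;-0.014,0,0.014,0,0,0;0,0,0,0,0,0;0,0,0,0,0,0'; for i in 1 2 3; do python3 -c "from h import *; go(None); bot.read_camera('top')"; done
```

```text
time: 10.15
eef_pos: [0.4914, -0.2412, 0.0683]
tool_rot: [[0.707, 0.053, 0.705], [0.037, -0.999, 0.038], [0.706, -0.001, -0.708]]
force: [0.2, -0.3, -0.7]
width: 0.0315
finger_force: 40.0
q [-59.4   8.1 127.5  67.2  42.8 -23.8] p [ 0.4914 -0.2412  0.0683] yaw x 2.99 tilt 44.9 w 0.0315 F [ 0.2 -0.3 -0.7] ff 39.99997437000275
q [-59.4   8.1 127.5  67.2  42.8 -23.9] p [ 0.4915 -0.2412  0.0684] yaw x 3.0 tilt 44.91 w 0.0323 F [-0.4 -0.4 -1.1] ff 39.9998939037323
q [-59.4   8.1 127.5  67.2  42.8 -23.9] p [ 0.4915 -0.2413  0.0684] yaw x 3.01 tilt 44.91 w 0.0317 F [-0.2  0.4 -0.8] ff 39.999868869781494
```

Converted, -0.0005 m is -0.01.

```bash
python3 inch.py '-0.01,0,0.01,0,0,0;0,0,0,0,0,0' | grep -E "eef|force: \["; python3 inch.py '-0.01,0,0.01,0,0,0;0,0,0,0,0,0'| grep -E "eef|force: \["
```

```text
eef_pos: [0.4914, -0.2412, 0.0676]
force: [-0.3, -0.6, -0.5]
eef_pos: [0.4914, -0.2412, 0.0669]
force: [0.7, 0.1, 0.2]
```

Converted, -0.0005 m is -0.01.

```bash
python3 inch.py '-0.01,0,0.01,0,0,0;0,0,0,0,0,0'| grep -E "eef|force: \["
```

```text
eef_pos: [0.4915, -0.2413, 0.0663]
force: [-0.3, -0.1, -1.1]
```

Converted, -0.0005 m is -0.01.

```bash
python3 inch.py '-0.01,0,0.01,0,0,0;0,0,0,0,0,0'| grep -E "eef|force: \["
```

```text
eef_pos: [0.4916, -0.2414, 0.0658]
force: [-1.1, 0.5, 2.0]
```

Converted, -0.0005 m is -0.01.

```bash
python3 inch.py '-0.01,0,0.01,0,0,0;0,0,0,0,0,0'| grep -E "eef|force: \["
```

```text
eef_pos: [0.4918, -0.2415, 0.0655]
force: [-3.9, 0.9, 4.5]
```

Converted, -0.0005 m is -0.01.

```bash
python3 inch.py '-0.01,0,0.01,0,0,0;0,0,0,0,0,0'| grep -E "eef|force: \["
```

```text
eef_pos: [0.4921, -0.2416, 0.0652]
force: [-4.2, 1.2, 5.4]
```

Converted, -0.01 m is -0.2, -0.008 m is -0.16.

```bash
python3 inch.py '0.04,0,-0.04,0,0,0;0.1,0,-0.1,0,0,0;0.16,0,-0.16,0,0,0;0.2,0,-0.2,0,0,0;0.14,0,-0.14,0,0,0;0.06,0,-0.06,0,0,0;0,0,0,0,0,0;0,0,0,0,0,0'; python3 inch.py '0,0,0,0,0,0;0,0,0,0,0,0;0,0,0,0,0,0'|tail -3
python3 - <<'E'
from h import *
p,R=go(None)
n=p+.0817*R[:,2]; print("nib est",n)
o=[]
for k in("top","side"):
    c=bot.read_camera(k); u,v=proj(c,n); u0,v0=int(u)-40,int(v)-45; print(k,"nib px rel",(u-u0)*5,(v-v0)*5)
    o.append(cv2.resize(c["pixels"][v0:v0+100,u0:u0+80,::-1],None,fx=5,fy=5,interpolation=cv2.INTER_CUBIC))
cv2.imwrite("pics/n5.png",np.hstack(o))
E
```

```text
time: 12.3
eef_pos: [0.4913, -0.241, 0.1133]
tool_rot: [[0.708, 0.053, 0.705], [0.037, -0.999, 0.038], [0.706, -0.001, -0.709]]
force: [0.8, 0.7, -0.7]
width: 0.0318
finger_force: 40.0
force: [0.7, -0.4, -0.9]
width: 0.0315
finger_force: 40.0
q [-59.4   1.4 126.7  60.3  46.1 -14.2] p [ 0.4914 -0.241   0.1132] yaw x 2.96 tilt 44.88 w 0.0315 F [ 0.7 -0.4 -0.9] ff 39.99988675117493
nib est [ 0.54891884 -0.23785934  0.05526636]
top nib px rel 200.35664340471214 227.7211733502989
side nib px rel 203.8070353416822 228.25734943556355
```

View pics/n5.png

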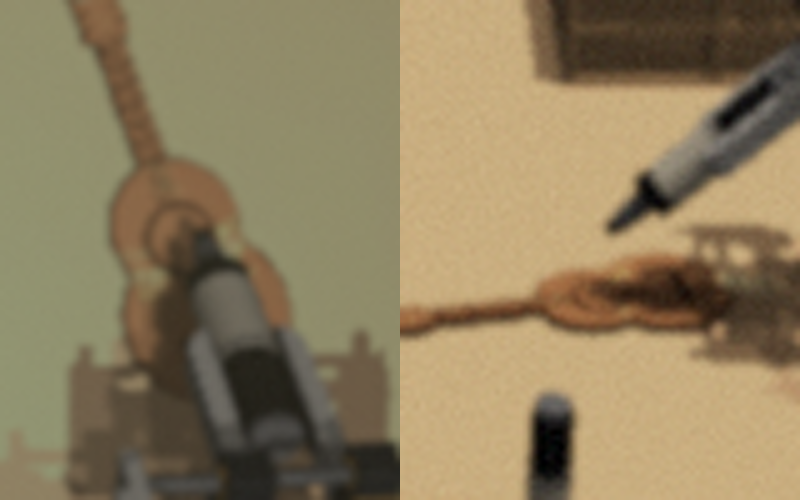

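The last picture shows the marker still gripped at about 45°. Its nib is at top crop (203,232) and side crop (610,230), each within about 1 camera pixel of where it should be, roughly 49 mm above the sound hole.

```bash
python3 -c "
from station import bot
print(bot.finish_job())"
```

```text
the job is handed in; nothing more can be done
None
```

I pulled the fat marker from its cap, touched its nib to the middle of the sound hole at about 45° with roughly 6 N, then handed the job in with the marker gripped at that slant and its nib about 49 mm above the hole; `finish_job()` returned no verdict.

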